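# Shut the sticky cold-frame sash and turn its button over

## Robot

A 7-joint arm with a two-finger parallel gripper is mounted at the origin on the work surface. World frame = base frame: x ahead of the robot, y to its left, z up, the work surface at z = 0. Lengths are in m, angles in degrees, forces in N, time in s.
With the tool pointing down it reaches from about 0.35 to 0.9 m from the base axis. Payload 8.1 kg.
Tool frame: the origin (TCP) lies midway between the tips of the shut fingers; the grasp point (between the pads) lies 19 mm behind it; z points along the fingers, y is the direction in which the jaws open and shut (so a half turn about z gives the same grasp; the last joint's range is limited). The gripper opens to 85 mm and grips with 20 to 120 N. Pads are 22 mm wide; open, the fingers measure 114 mm over their backs; the gripper's body (76 mm by 85 mm) begins 54 mm behind the grasp point. The pads swing forward as they close: fully open they stand 13 mm farther back than shut.
Start: joints at [58.407, 24.895, 1.432, 90.138, -0.665, 64.973, -4.303], TCP at [0.271, -0.563, 0.231] pointing down, gripper open.
Joint ranges: [-149.89, 149.89], [-25.12, 119.58], [-72.63, 75.52], [4.76, 147.25], [-75.54, 255.54], [6.69, 114.76], [-157.13, 157.13]. Speed limits (degrees/s): [127.2, 127.2, 172.46, 172.46, 180, 180, 180].

## Interface

Orientations are given as a 3x3 rotation matrix whose columns are the frame's x, y, z axes.
In Python, from cell import get_state, snapshot, close_job gives the robot as it stands.
- The arm moves only by the tool send_rows, never from a script. Its argument "moves" is one flat list of numbers, 7 for each row, row after row: the shift along the world's x, y, z as a fraction of full scale, then the turn, a rotation vector about the world's x, y, z as a fraction of full scale, then the closure, from -1 (fully open) to 1 (shut), so that 0 is half open. A call has 1 to 20 rows; each row is the pose to reach, as a shift and turn from the pose measured when the call began; what a row does not reach only later rows make up. Full scale, the value 1, is 20 cm for a shift and 90 degrees for a turn. A row lasts 1/10 s, in which the tool goes at most 50 mm and 8.59 degrees, less where a joint would pass 70% of its speed; a pose out of reach is approached as far as the arm can. A call with a number of a shift or a turn outside -1 to 1 is refused whole. A call with a gripper value outside its range is refused whole. The fingers move at their own pace and stop on an object; "newtons" is the grip in N (left out, the last holds). Time passes only in rows, so rows that repeat a pose let the fingers close. It gives the time, the measured TCP pose, the force and the opening at its end, in the units of the state.
- get_state(): the state, without advancing time (a new reading comes with each control period).
- snapshot(name): name is "side" or "top" or "wrist"; returns a dict with "color" (400x640x3 uint8, blue, green, red), "z_map" (400x640 float32, m along the optical axis (not along the pixel's ray), 0 where there is no reading), "fx", "fy", "cx", "cy" (pixels), "view" (4x4, takes a point from world to camera coordinates). Camera axes: x right, y down, z forward; pixel columns grow to the right and rows downward; lengths in m; the calibration is good to about 2 mm. A picture is of the moment at which its call begins.
- close_job(): hands the job in, once; it reports no verdict.
The state is a dict: "time": time; "joints": joint angles; "dq": joint speeds; "joint_torque": joint torques, N m; "tool_pos": TCP position; "ee_rot": TCP orientation; "force": force on the tool from outside, world axes, zero at the start; "ft_torque": the same for the moment, N m; "gripper_width": opening from 0.0 (shut) to 1.0 (fully open).
Only numpy, scipy, OpenCV 4.12 (cv2) and the standard library are available. Lean on these libraries where they do the work, as an engineer would, in place of code of your own. Each camera call takes 0.05 s, during which the arm holds its last target. There are 200 camera calls.

## Task

The glass sash of the little cold frame sticks in its grooves: ease it shut, away from the robot, by pushing gently on the near faces of its two wooden ends by turns so that it does not jam askew. When both ends are up against their stops, which you must find by feel, keep one end pressed home for a second with a steady push of about a kilo and a half (15 N), then turn the wooden turn-button over the sash until it points straight back towards the robot's side. Never push on the sash with more than 2.5 kg (25 N), keep off the bare glass, and leave the pots, tin, mug and screwdriver where they are.

Things in the scene. Friction and masses are not known exactly. Their poses are not given: they have to be found in the camera images.
- frame: Cold frame, a fixed open wooden box 335 (x) x 442 (y) x 126 mm high, turned by up to 8 degrees. Origin: on the bench, midway between its side walls, 170 mm from its near outer face; x points away from the robot along the grooves (the way the sash shuts), y left, z up. Near wall 85 mm high, far wall (x 140 to 165 mm) 117 mm high. Open inside between the two ledges
- left_ledge (a point): Middle of the flat ledge that carries the sash's left end, at x = 0, y = 174 mm in the frame, 85 mm above the bench; the ledge is 58 mm wide and runs along x for the frame's whole length, free to reach from above in front of the sash. The groove wall stands at y = 203 mm; an 8 mm lip overhangs the ledge from y = 188 mm outwards, 118 to 126 mm above the bench
- right_ledge (a point): The same on the right ledge, mirrored (y = -174 mm)
- sash: Sliding sash, 130 mm along x, 400 mm across, about 0.6 kg: two wooden end stiles (130 x 60 x 30 mm high, centred 170 mm left and right of its middle), bare glass between. Origin: middle of its underside, on the ledges. 6 mm of side play in all. Pushed at one end only it swings until that end leads by about 10 mm and jams; pushing the other end frees it. One end slides at 2 to 7 N, more if also pressed down
- glass: The bare glass pane of the sash, 118 x 284 x 5 mm, between the stiles (12 to 17 mm above their underside, its near edge 6 mm behind their near faces); must not be pushed or touched by the robot
- left_end (a point): Middle of the near face of the sash's left (+y) stile, the face to push (60 mm wide, 30 mm high), 15 mm above the ledge. When home (stile against its stop) it lies somewhere between x = -13 and 9 mm in the frame's axes, the same for both ends; it starts 25 to 75 mm short of that
- right_end (a point): The same point on the right (-y) stile
- far_board: The frame's far wall, 25 x 442 x 117 mm high, fixed; origin under its middle, 152.5 mm along x in the frame. At the end of each ledge it carries a small rubber stop (50 mm wide, 26 mm high, yields under 1 mm) against which the far face of the stile on that side ends. Both stops stand out equally, but how far was set by hand and is not measured: by 1 to 23 mm from the wall's near face
- button_pivot (a point): Pivot axis of the wooden turn-button, on top of the far wall near its left end (153 mm along x, 163 mm along y in the frame), at half the button's height, 131 mm above the bench. The button is a bar 18 mm wide and 20 mm high (121 to 141 mm above the bench), reaching 53 mm from the pivot on its long side, 9 mm on the other
- button (a joint): Angle of the turn-button (rad): 0 = its long side points to the frame's -x, over the sash's left stile (a hard end stop); 1.57 = it points to the frame's -y, along the far wall; turns in the level plane, stiff enough to stay where it is left (1 to 2 N at its tip turns it)
- pot_a: small terracotta pot, 60 mm wide, 55 mm high, standing inside the frame, leave alone; origin under its middle
- pot_b: the other small pot inside the frame, same size, leave alone
- pot_c: terracotta pot, 100 mm wide, 95 mm high, on the bench right of the frame, leave alone
- tin: tin can, 74 mm wide, 110 mm high, leave alone
- screwdriver: screwdriver lying on the bench left of the frame, leave alone
- mug: white mug, 80 mm wide, 90 mm high, leave alone

How it is judged:
By the outcome, as a careful person would: the job done as asked, in the order asked, and still so for the second after the job is handed in, with the robot touching nothing.
It also fails if it takes over 72 s, if anything falls off the work surface, if the arm or the gripper's body presses on something with over 40 N, if the wrist force passes 120 N, or if a joint passes its speed limit or range.

## Working session

There is one attempt and no reset: what is moved stays moved. The work goes in short steps, Python scripts to look and compute and a tool call to move; the robot and the scene stay as the last step left them, time stands still between calls to the robot, and variables do not carry over. Pictures are saved under pics/ and viewed, about 8 in all and at most 12, crops included, and the job is handed in when it is done.

Besides the shell and the picture viewer there is one more tool, called as name(argument=value, ...) on one line, values as JSON. send_rows: Moves the arm, as the interface text tells. Shift numbers are shares of 20 cm and turn numbers shares of 90 degrees, none past 1 either way. Its arguments: {"type":"object","properties":{"moves":{"type":"array"},"newtons":{"type":"number"}},"required":["moves"]}

```bash
mkdir -p pics; ls; cat > h.py <<'E'
import numpy as np,cv2
from cell import get_state,snapshot,close_job
def world(s,u,v,z=None):
    V=np.linalg.inv(s["view"]);d=np.array([(u-s["cx"])/s["fx"],(v-s["cy"])/s["fy"],1.])
    if z is None: return V[:3,:3]@(d*s["z_map"][int(v),int(u)])+V[:3,3]
    r=V[:3,:3]@d; return V[:3,3]+r*(z-V[2,3])/r[2]
E
python3 - <<'E'
from h import *
import pickle
for n in("top","side"):
    s=snapshot(n);cv2.imwrite(f"pics/{n}.png",s["color"]);pickle.dump(s,open(n+".pkl","wb"))
    print(n,s["fx"],s["view"].round(3).tolist())
s=get_state();print({k:np.round(v,3).tolist() for k,v in s.items()})
E
```

```text
pics
top 453.04632297472153 [[-0.016, -1.0, -0.017, 0.049], [-0.993, 0.018, -0.115, 0.553], [0.115, 0.015, -0.993, 1.448], [0.0, 0.0, 0.0, 1.0]]
side 382.0717057391336 [[-0.967, -0.256, -0.006, 0.505], [-0.122, 0.481, -0.868, 0.166], [0.225, -0.839, -0.496, 1.232], [0.0, 0.0, 0.0, 1.0]]
{'time': 0.1, 'joints': [58.409, 24.932, 1.432, 90.184, -0.667, 64.973, -4.304], 'dq': [0.104, -0.168, -0.052, -0.201, 0.04, 0.054, 0.029], 'joint_torque': [0.003, -67.176, 1.028, -31.69, 0.016, 0.007, 0.0], 'tool_pos': [0.271, -0.563, 0.231], 'ee_rot': [[0.901, 0.434, -0.001], [0.434, -0.901, 0.001], [-0.0, -0.001, -1.0]], 'force': [0.109, -0.387, -0.029], 'ft_torque': [0.041, -0.007, 0.03], 'gripper_width': 0.996}
```

View pics/top.png

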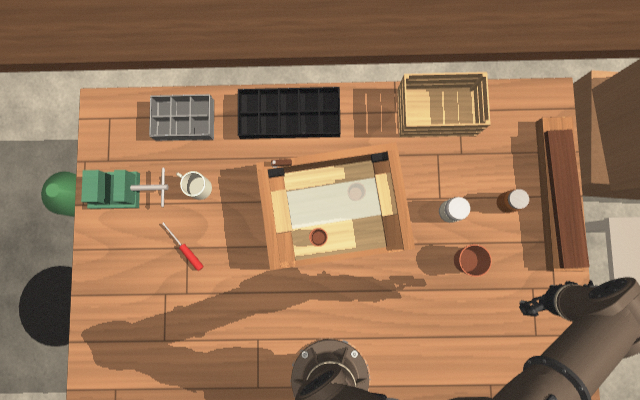

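View pics/side.png

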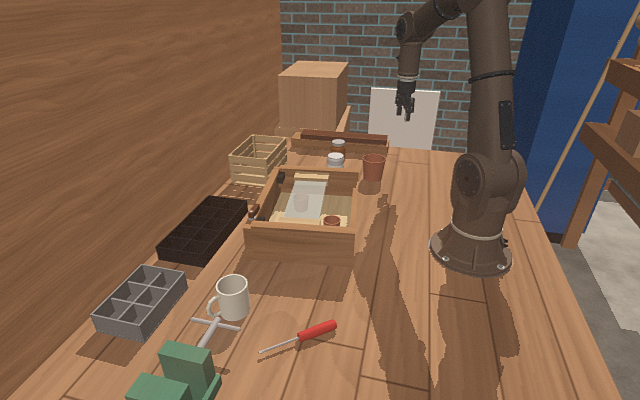

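The top view shows the frame at about cols 257–410, rows 150–270, yawed a few degrees. The button is near (280,162), with the sash stiles near (280,205) and (392,190). I'll enlarge that area.

```bash
python3 - <<'E'
import pickle,cv2
s=pickle.load(open("top.pkl","rb"))
cv2.imwrite("pics/c1.png",cv2.resize(s["color"][150:270,255:415],None,fx=5,fy=5,interpolation=cv2.INTER_CUBIC))
E
```

```text
(no output)
```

View pics/c1.png

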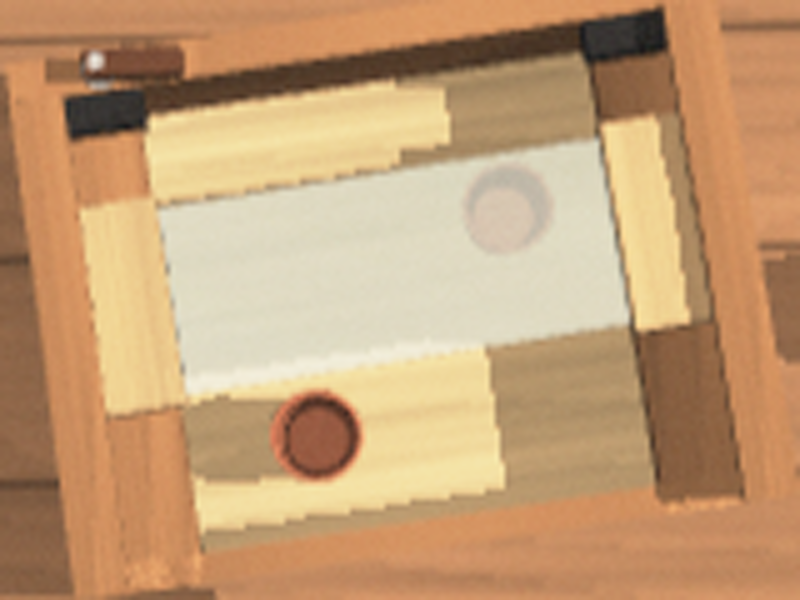

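```bash
cat > m.py <<'E'
from h import *
import pickle
s=pickle.load(open("top.pkl","rb"))
def P(u,v,z): return world(s,u/5+255,v/5+150,z)
pts={"Lnear_out":(107,415,.115),"Lnear_in":(187,405,.115),"Rnear_in":(637,330,.115),"Rnear_out":(715,318,.115),
"Lfar_out":(80,207,.115),"Lfar_in":(157,200,.115),"Rfar_in":(600,122,.115),"btn_piv":(95,62,.141),"btn_tip":(184,62,.141),
"lipL_a":(45,85,.126),"lipL_b":(103,590,.126),"lipR_a":(665,10,.126),"lipR_b":(745,497,.126),"farwallR":(580,20,.117),"farwallL":(150,85,.117),
"stopL":(107,135,.111),"stopR":(625,55,.111),"ledgeL":(203,550,.085),"ledgeR":(655,500,.085)}
W={k:P(*v) for k,v in pts.items()}
for k,v in W.items(): print(k,v.round(4))
d=W["Rnear_out"]-W["Lnear_out"];print("sash yaw",np.degrees(np.arctan2(d[0],-d[1])),np.linalg.norm(d))
for a,b in(("lipL_b","lipL_a"),("lipR_b","lipR_a")):
    d=W[a]-W[b];print("lip yaw",np.degrees(np.arctan2(-d[1],-d[0])))
d=W["farwallR"]-W["farwallL"];print("wall yaw",np.degrees(np.arctan2(d[0],-d[1])))
# depth check
for u,v in((284,224),(391,195),(290,162)):print(world(s,u,v).round(3))
E
python3 m.py
```

```text
Lnear_out [0.4604 0.156  0.115 ]
Lnear_in [0.4657 0.1068 0.115 ]
Rnear_in [ 0.5068 -0.1699  0.115 ]
Rnear_out [ 0.5134 -0.2178  0.115 ]
Lfar_out [0.5895 0.1718 0.115 ]
Lfar_in [0.593 0.124 0.115]
Rfar_in [ 0.6366 -0.1513  0.115 ]
btn_piv [0.6752 0.1592 0.141 ]
btn_tip [0.6741 0.1047 0.141 ]
lipL_a [0.6646 0.1919 0.126 ]
lipL_b [0.3544 0.158  0.126 ]
lipR_a [ 0.7041 -0.1923  0.126 ]
lipR_b [ 0.4037 -0.2299  0.126 ]
farwallR [ 0.7009 -0.1407  0.117 ]
farwallL [0.6651 0.1276 0.117 ]
stopL [0.6352 0.1552 0.111 ]
stopR [ 0.6794 -0.1687  0.111 ]
ledgeL [0.3771 0.0998 0.085 ]
ledgeR [ 0.4034 -0.1815  0.085 ]
sash yaw 8.064828794391117 0.37750459241611584
lip yaw 6.235650293319723
lip yaw 7.132095583929908
wall yaw 7.598301242308608
[0.488 0.132 0.114]
[ 0.571 -0.199  0.114]
[0.675 0.11  0.141]
```

Frame yaw is about 7.3°, origin about (0.544, −0.022), and the sash is about 45 mm short of home. The button is at about 1.42 rad. I'll shut the fingers, align them with the frame and go to the right end.

send_rows(moves=[0.65,1,0,0,0,-0.204,1,0.65,1,0,0,0,-0.204,1,0.65,1,0,0,0,-0.204,1,0.65,1,0,0,0,-0.204,1,0.65,1,0,0,0,-0.204,1,0.65,1,0,0,0,-0.204,1,0.65,1,0,0,0,-0.204,1], newtons=40)

```text
time: 0.8
tool_pos: [0.4013, -0.3618, 0.2304]
ee_rot: [[0.991, 0.131, -0.001], [0.131, -0.991, 0.002], [-0.001, -0.002, -1.0]]
force: [-0.5, -0.4, 0.4]
gripper_width: -0.003
```

send_rows(moves=[0.365,0.82,-0.3,0,0,0,1,0.365,0.82,-0.3,0,0,0,1,0.365,0.82,-0.3,0,0,0,1,0.365,0.82,-0.3,0,0,0,1,0.365,0.82,-0.3,0,0,0,1,0.365,0.82,-0.67,0,0,0,1,0.365,0.82,-0.67,0,0,0,1,0.365,0.82,-0.67,0,0,0,1])

```text
time: 1.6
tool_pos: [0.4713, -0.1992, 0.0935]
ee_rot: [[0.992, 0.128, -0.007], [0.128, -0.992, 0.003], [-0.007, -0.003, -1.0]]
force: [-0.5, 0.7, 0.9]
gripper_width: -0.0
```

```bash
python3 - <<'E'
from h import *
s=get_state();print(s["tool_pos"],s["force"])
s=snapshot("wrist");cv2.imwrite("pics/w1.png",s["color"])
E
```

```text
[ 0.4713087  -0.19918647  0.09352364] [-0.4858093   0.65071683  0.88528739]
```

View pics/w1.png

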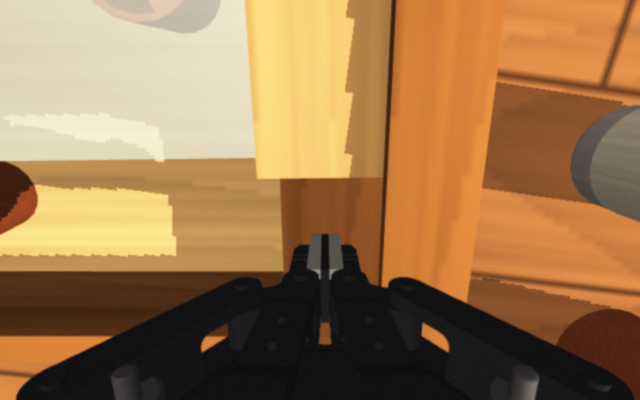

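The wrist view shows the shut fingers at (325,240), centred in front of the right stile's near face (cols 258–385, row 178), clear of glass and lip. Advancing to touch.

send_rows(moves=[0.06,0.008,0.01,0,0,0,1,0.11,0.014,0.01,0,0,0,1,0.12,0.015,0.01,0,0,0,1,0.13,0.0165,0.01,0,0,0,1,0.14,0.018,0.01,0,0,0,1,0.15,0.019,0.01,0,0,0,1,0.15,0.019,0.01,0,0,0,1])

```text
time: 2.35
tool_pos: [0.5023, -0.1956, 0.0974]
ee_rot: [[0.992, 0.128, -0.005], [0.128, -0.992, 0.002], [-0.005, -0.003, -1.0]]
force: [-2.2, 0.1, 1.6]
gripper_width: -0.001
```

send_rows(moves=[0.01,0.0013,0,0,0,0,1,0.02,0.0026,0,0,0,0,1,0.03,0.004,0,0,0,0,1,0.03,0.004,0,0,0,0,1])

```text
time: 2.75
tool_pos: [0.5088, -0.1949, 0.0974]
ee_rot: [[0.992, 0.128, -0.005], [0.128, -0.992, 0.002], [-0.004, -0.002, -1.0]]
force: [-0.5, -0.9, -0.2]
gripper_width: -0.003
```

send_rows(moves=[0.01,0.0013,0,0,0,0,1,0.02,0.0026,0,0,0,0,1])

```text
time: 2.95
tool_pos: [0.5128, -0.1947, 0.0973]
ee_rot: [[0.992, 0.128, -0.005], [0.128, -0.992, 0.001], [-0.004, -0.002, -1.0]]
force: [-1.9, -1.6, -0.2]
gripper_width: 0.001
```

```bash
python3 - <<'E'
from h import *
s=snapshot("wrist");cv2.imwrite("pics/w2.png",s["color"][130:330,200:450]); s2=snapshot("top");cv2.imwrite("pics/t2.png",s2["color"])
print(get_state()["force"],get_state()["tool_pos"])
E
```

```text
[-0.74213913 -1.15971008  0.50732361] [ 0.51318665 -0.1943837   0.09735106]
```

View pics/w2.png

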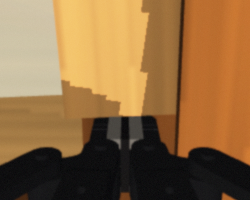

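```bash
cat >> h.py <<'E'
X=np.array([.992,.128,0]);Y=np.array([-.128,.992,0]);O=np.array([.544,-.022,0])
def fr(p): return np.round([(p-O)@X,(p-O)@Y,p[2]],4)
E
python3 - <<'E'
from h import *
s=snapshot("wrist")
print(fr(world(s,275,246,.115)), fr(np.array(get_state()["tool_pos"])))
z=s["z_map"]
for c in (275,282,385):
  for r in range(225,262,3): 
    w=world(s,c,r) ; print(c,r,fr(w))
print(get_state()["force"])
E
```

```text
[-0.0413 -0.1456  0.115 ] [-0.0526 -0.1668  0.0974]
275 225 [-0.0324 -0.1459  0.1143]
275 228 [-0.0333 -0.146   0.1154]
275 231 [-0.035  -0.1458  0.1143]
275 234 [-0.036  -0.1458  0.1149]
275 237 [-0.0378 -0.1456  0.1138]
275 240 [-0.0389 -0.1456  0.1144]
275 243 [-0.0399 -0.1457  0.1153]
275 246 [-0.0411 -0.1457  0.1155]
275 249 [-0.0908 -0.1278  0.0099]
275 252 [-0.0926 -0.128   0.0114]
275 255 [-0.0949 -0.1279  0.0117]
275 258 [-0.0976 -0.1278  0.0113]
275 261 [-0.1003 -0.1276  0.011 ]
282 225 [-0.0324 -0.1487  0.1141]
282 228 [-0.0334 -0.1488  0.1151]
282 231 [-0.035  -0.1486  0.1141]
282 234 [-0.0366 -0.1485  0.1135]
282 237 [-0.0372 -0.1487  0.1152]
282 240 [-0.0391 -0.1484  0.1139]
282 243 [-0.0399 -0.1486  0.1151]
282 246 [-0.042  -0.1483  0.1135]
282 249 [-0.0901 -0.1334  0.0115]
282 252 [-0.0931 -0.1332  0.0104]
282 255 [-0.0949 -0.1333  0.0117]
282 258 [-0.0975 -0.1332  0.0117]
282 261 [-0.0997 -0.1332  0.0123]
385 225 [-0.0285 -0.1888  0.1245]
385 228 [-0.0296 -0.1888  0.1249]
385 231 [-0.0309 -0.1889  0.1247]
385 234 [-0.0314 -0.1886  0.1263]
385 237 [-0.0326 -0.1887  0.1264]
385 240 [-0.0341 -0.1888  0.1257]
385 243 [-0.0358 -0.1891  0.1245]
385 246 [-0.0363 -0.1889  0.1263]
385 249 [-0.0377 -0.189   0.1258]
385 252 [-0.0396 -0.1893  0.1245]
385 255 [-0.04   -0.1891  0.126 ]
385 258 [-0.0418 -0.1893  0.1251]
385 261 [-0.0428 -0.1893  0.1255]
[-0.32860453 -0.57872643 -0.60727847]
```

Contact confirmed: the right near face is now at frame x = −41.6 mm and the contact offset is 11 mm. Backing off and crossing to the left end.

send_rows(moves=[-0.124,-0.016,0,0,0,0,1,-0.175,0.38,0,0,0,0,1,-0.226,0.778,0,0,0,0,1,-0.226,0.778,0,0,0,0,1,-0.226,0.778,0,0,0,0,1])

```text
time: 3.6
tool_pos: [0.4677, -0.0319, 0.0977]
ee_rot: [[0.991, 0.136, -0.003], [0.136, -0.991, 0.005], [-0.002, -0.005, -1.0]]
force: [0.2, 0.5, 0.5]
gripper_width: -0.003
```

send_rows(moves=[-0.11,0.853,0,0,0,0,1,-0.11,0.853,0,0,0,0,1,-0.11,0.853,0,0,0,0,1,-0.11,0.853,0,0,0,0,1,-0.11,0.853,0,0,0,0,1])

```text
time: 4.1
tool_pos: [0.446, 0.14, 0.098]
ee_rot: [[0.99, 0.139, -0.002], [0.139, -0.99, 0.004], [-0.002, -0.004, -1.0]]
force: [0.2, 0.6, 0.0]
gripper_width: 0.005
```

```bash
cat > face.py <<'E'
from h import *
s=snapshot("wrist");z=s["z_map"];V=np.linalg.inv(s["view"])
v,u=np.mgrid[0:400,0:640];c=np.stack([(u-s["cx"])/s["fx"]*z,(v-s["cy"])/s["fy"]*z,z],-1)
w=c@V[:3,:3].T+V[:3,3]
g=get_state();t=fr(np.array(g["tool_pos"]))
a=(w-O)@X;b=(w-O)@Y
m=(abs(w[...,2]-.1145)<.003)&(z>0)
for lo,hi in((.145,.15),(.182,.187)):
  for sg in(1,-1):
    k=m&(sg*b>lo)&(sg*b<hi)&(a<.05)&(a>-.08)
    if k.sum()>20: print("face at y",sg*lo,"x",np.percentile(a[k],1).round(4),k.sum())
print("tcp",t,"force",np.round([g["force"]@X,g["force"]@Y,g["force"][2]],2),g["time"])
E
python3 face.py
```

```text
face at y 0.145 x -0.0552 3013
face at y 0.182 x -0.0697 3106
tcp [-0.0764  0.173   0.0979] force [-0.61  0.05  0.21] 4.15
```

send_rows(moves=[0.0245,-0.032,0,0,0,0,1,0.044,-0.03,0,0,0,0,1,0.059,-0.028,0,0,0,0,1,0.074,-0.026,0,0,0,0,1,0.089,-0.024,0,0,0,0,1,0.104,-0.022,0,0,0,0,1,0.119,-0.02,0,0,0,0,1])

```text
time: 4.85
tool_pos: [0.4701, 0.1359, 0.0978]
ee_rot: [[0.99, 0.138, -0.002], [0.138, -0.99, 0.005], [-0.002, -0.005, -1.0]]
force: [-2.0, 0.2, 0.1]
gripper_width: 0.003
```

```bash
sed -i 's/((.145,.15),(.182,.187))/((.145,.15),(.175,.18))/' face.py; python3 face.py
```

```text
face at y 0.145 x -0.0409 3292
face at y 0.175 x -0.0462 3350
tcp [-0.0524  0.1661  0.0979] force [-1.14  0.3  -1.61] 4.9
```

Left is now at −41 mm, level with the right. I'll push the left on 7 mm more, then cross to the right.

send_rows(moves=[0.012,0.0016,0,0,0,0,1,0.024,0.003,0,0,0,0,1,0.036,0.0045,0,0,0,0,1])

```text
time: 5.2
tool_pos: [0.478, 0.1371, 0.0978]
ee_rot: [[0.99, 0.138, -0.002], [0.138, -0.99, 0.005], [-0.001, -0.006, -1.0]]
force: [-2.7, 1.3, -0.8]
gripper_width: 0.006
```

send_rows(moves=[-0.1,-0.013,0,0,0,-0.006,1,-0.05,-0.4,0,0,0,-0.006,1,0.007,-0.833,0,0,0,-0.006,1,0.007,-0.833,0,0,0,-0.006,1,0.007,-0.833,0,0,0,-0.006,1])

```text
time: 5.7
tool_pos: [0.4804, -0.0356, 0.0982]
ee_rot: [[0.992, 0.123, 0.0], [0.123, -0.992, 0.003], [0.0, -0.003, -1.0]]
force: [0.2, -0.4, -0.0]
gripper_width: -0.001
```

send_rows(moves=[0.106,-0.82,0,0,0,0,1,0.106,-0.82,0,0,0,0,1,0.106,-0.82,0,0,0,0,1,0.106,-0.82,0,0,0,0,1,0.106,-0.82,0,0,0,0,1])

```text
time: 6.2
tool_pos: [0.502, -0.2015, 0.0982]
ee_rot: [[0.993, 0.119, 0.0], [0.119, -0.993, 0.004], [0.001, -0.004, -1.0]]
force: [0.2, 0.5, 0.2]
gripper_width: -0.003
```

```bash
python3 face.py
```

```text
face at y -0.145 x -0.0384 2828
face at y -0.175 x -0.054 2942
tcp [-0.0645 -0.1723  0.0982] force [ 1.34  1.27 -0.17] 6.25
```

send_rows(moves=[0.0456,0.036,0,0,0,0,1,0.065,0.039,0,0,0,0,1,0.08,0.041,0,0,0,0,1,0.095,0.043,0,0,0,0,1,0.11,0.045,0,0,0,0,1,0.125,0.047,0,0,0,0,1])

```text
time: 6.85
tool_pos: [0.5272, -0.1918, 0.0982]
ee_rot: [[0.993, 0.12, 0.001], [0.12, -0.993, 0.002], [0.001, -0.002, -1.0]]
force: [-2.2, -0.8, 0.7]
gripper_width: 0.0
```

```bash
python3 face.py
```

```text
face at y -0.145 x -0.0269 2617
face at y -0.175 x -0.0316 2671
tcp [-0.0377 -0.1662  0.0982] force [-1.14 -1.27  0.02] 6.9
```

send_rows(moves=[-0.1,-0.013,0,0,0,0.003,1,-0.15,0.38,0,0,0,0.003,1,-0.206,0.81,0,0,0,0.003,1,-0.206,0.81,0,0,0,0.003,1,-0.206,0.81,0,0,0,0.003,1])

```text
time: 7.4
tool_pos: [0.4866, -0.0235, 0.0985]
ee_rot: [[0.991, 0.132, 0.003], [0.132, -0.991, 0.005], [0.003, -0.005, -1.0]]
force: [-0.3, -0.8, 0.3]
gripper_width: -0.0
```

send_rows(moves=[-0.106,0.815,0,0,0,0,1,-0.106,0.815,0,0,0,0,1,-0.106,0.815,0,0,0,0,1,-0.106,0.815,0,0,0,0,1,-0.106,0.815,0,0,0,0,1])

```text
time: 7.9
tool_pos: [0.4657, 0.1417, 0.0988]
ee_rot: [[0.991, 0.135, 0.004], [0.135, -0.991, 0.005], [0.005, -0.005, -1.0]]
force: [0.6, -0.8, 0.3]
gripper_width: 0.001
```

```bash
python3 face.py
```

```text
face at y 0.145 x -0.0314 2856
face at y 0.175 x -0.046 2933
tcp [-0.0568  0.1718  0.0987] force [ 0.86 -0.45  0.26] 7.95
```

send_rows(moves=[0.0536,-0.024,0,0,0,0,1,0.073,-0.021,0,0,0,0,1,0.088,-0.019,0,0,0,0,1,0.103,-0.017,0,0,0,0,1,0.118,-0.015,0,0,0,0,1,0.128,-0.014,0,0,0,0,1])

```text
time: 8.55
tool_pos: [0.4916, 0.1383, 0.0986]
ee_rot: [[0.991, 0.134, 0.004], [0.134, -0.991, 0.006], [0.005, -0.005, -1.0]]
force: [-0.7, -0.0, -0.6]
gripper_width: 0.001
```

```bash
python3 face.py
```

```text
face at y 0.145 x -0.0198 2308
face at y 0.175 x -0.0249 2379
tcp [-0.0311  0.1657  0.0986] force [-1.5   0.36 -0.63] 8.6
```

send_rows(moves=[-0.1,-0.013,0,0,0,-0.003,1,-0.05,-0.4,0,0,0,-0.003,1,0.007,-0.833,0,0,0,-0.003,1,0.007,-0.833,0,0,0,-0.003,1,0.007,-0.833,0,0,0,-0.003,1])

```text
time: 9.1
tool_pos: [0.4942, -0.0345, 0.0989]
ee_rot: [[0.992, 0.123, 0.006], [0.123, -0.992, 0.004], [0.006, -0.003, -1.0]]
force: [0.3, 0.5, 0.1]
gripper_width: 0.001
```

send_rows(moves=[0.106,-0.82,0,0,0,0,1,0.106,-0.82,0,0,0,0,1,0.106,-0.82,0,0,0,0,1,0.106,-0.82,0,0,0,0,1,0.106,-0.82,0,0,0,0,1])

```text
time: 9.6
tool_pos: [0.5156, -0.1999, 0.0989]
ee_rot: [[0.993, 0.12, 0.006], [0.12, -0.993, 0.005], [0.007, -0.004, -1.0]]
force: [0.0, -0.3, 0.8]
gripper_width: 0.002
```

```bash
python3 face.py
```

```text
face at y -0.145 x -0.0245 2716
face at y -0.175 x -0.0403 2787
tcp [-0.0507 -0.1726  0.0989] force [-0.13  0.53 -0.41] 9.65
```

send_rows(moves=[0.0456,0.036,0,0,0,0,1,0.065,0.039,0,0,0,0,1,0.08,0.041,0,0,0,0,1,0.095,0.043,0,0,0,0,1,0.11,0.045,0,0,0,0,1,0.115,0.0455,0,0,0,0,1])

```text
time: 10.25
tool_pos: [0.5391, -0.1905, 0.0988]
ee_rot: [[0.993, 0.121, 0.007], [0.121, -0.993, 0.003], [0.007, -0.003, -1.0]]
force: [-3.7, -0.6, 1.2]
gripper_width: 0.001
```

```bash
python3 face.py
```

```text
face at y -0.145 x -0.0151 2099
face at y -0.175 x -0.0199 2171
tcp [-0.0264 -0.1666  0.0988] force [-0.85 -0.51  0.35] 10.3
```

send_rows(moves=[0.005,0.0006,0,0,0,0,1,0.01,0.0013,0,0,0,0,1])

```text
time: 10.5
tool_pos: [0.541, -0.1904, 0.0988]
ee_rot: [[0.993, 0.121, 0.007], [0.121, -0.993, 0.003], [0.007, -0.003, -1.0]]
force: [-2.0, -1.7, 1.6]
gripper_width: -0.002
```

send_rows(moves=[0.005,0.0006,0,0,0,0,1,0.01,0.0013,0,0,0,0,1])

```text
time: 10.7
tool_pos: [0.543, -0.1903, 0.0988]
ee_rot: [[0.993, 0.121, 0.007], [0.121, -0.993, 0.003], [0.007, -0.002, -1.0]]
force: [-2.0, -1.4, 1.6]
gripper_width: 0.001
```

send_rows(moves=[0.005,0.0006,0,0,0,0,1])

```text
time: 10.8
tool_pos: [0.5441, -0.1902, 0.0988]
ee_rot: [[0.993, 0.121, 0.007], [0.121, -0.993, 0.003], [0.007, -0.002, -1.0]]
force: [-2.5, -1.6, 1.5]
gripper_width: -0.003
```

send_rows(moves=[-0.1,-0.013,0,0,0,0.003,1,-0.15,0.38,0,0,0,0.003,1,-0.206,0.81,0,0,0,0.003,1,-0.206,0.81,0,0,0,0.003,1,-0.206,0.81,0,0,0,0.003,1])

```text
time: 11.3
tool_pos: [0.5029, -0.0218, 0.0992]
ee_rot: [[0.991, 0.132, 0.008], [0.132, -0.991, 0.006], [0.009, -0.005, -1.0]]
force: [1.1, -0.4, -0.5]
gripper_width: 0.003
```

send_rows(moves=[-0.106,0.8,0,0,0,0,1,-0.106,0.8,0,0,0,0,1,-0.106,0.8,0,0,0,0,1,-0.106,0.8,0,0,0,0,1,-0.106,0.8,0,0,0,0,1])

```text
time: 11.8
tool_pos: [0.4817, 0.1417, 0.0995]
ee_rot: [[0.99, 0.137, 0.009], [0.137, -0.991, 0.008], [0.01, -0.007, -1.0]]
force: [-0.6, -1.9, 0.7]
gripper_width: 0.001
```

```bash
python3 face.py
```

```text
face at y 0.145 x -0.0177 2357
face at y 0.175 x -0.0303 2418
tcp [-0.0409  0.168   0.0993] force [ 0.4  -1.54  0.18] 11.85
```

send_rows(moves=[0.045,-0.004,-0.01,0,0,0,1,0.06,-0.002,-0.01,0,0,0,1,0.07,-0.001,-0.01,0,0,0,1,0.08,0,-0.01,0,0,0,1,0.09,0.0015,-0.01,0,0,0,1])

```text
time: 12.35
tool_pos: [0.5, 0.1391, 0.0971]
ee_rot: [[0.991, 0.134, 0.009], [0.134, -0.991, 0.007], [0.009, -0.006, -1.0]]
force: [-1.2, 0.1, -1.2]
gripper_width: 0.003
```

send_rows(moves=[0.005,0.0006,0,0,0,0,1,0.01,0.0013,0,0,0,0,1])

```text
time: 12.55
tool_pos: [0.5019, 0.1393, 0.0971]
ee_rot: [[0.991, 0.134, 0.008], [0.134, -0.991, 0.007], [0.009, -0.006, -1.0]]
force: [-2.9, 0.3, 0.9]
gripper_width: 0.001
```

send_rows(moves=[0.005,0.0006,0,0,0,0,1,0.01,0.0013,0,0,0,0,1])

```text
time: 12.75
tool_pos: [0.5022, 0.1394, 0.0969]
ee_rot: [[0.991, 0.134, 0.005], [0.134, -0.991, 0.006], [0.006, -0.005, -1.0]]
force: [-10.6, -1.1, 7.7]
gripper_width: 0.001
```

send_rows(moves=[0.005,0.0006,0,0,0,0,1,0.01,0.0013,0,0,0,0,1])

```text
time: 12.95
tool_pos: [0.5022, 0.1393, 0.0967]
ee_rot: [[0.991, 0.134, 0.001], [0.134, -0.991, 0.005], [0.002, -0.005, -1.0]]
force: [-11.8, -0.7, 7.4]
gripper_width: -0.0
```

```bash
python3 face.py
```

```text
face at y 0.145 x -0.0094 1953
face at y 0.175 x -0.0143 2030
tcp [-0.0208  0.1653  0.0966] force [-9.55 -0.34  5.55] 13.0
```

Left stopped under about 11 N at −9.7 mm, which looks like its stop. Going to the right end to feel for its stop.

send_rows(moves=[-0.1,-0.013,0.005,0,0,-0.003,1,-0.05,-0.4,0.005,0,0,-0.003,1,0.007,-0.833,0.005,0,0,-0.003,1,0.007,-0.833,0.005,0,0,-0.003,1,0.007,-0.833,0.005,0,0,-0.003,1])

```text
time: 13.5
tool_pos: [0.5045, -0.0337, 0.0979]
ee_rot: [[0.992, 0.123, 0.003], [0.123, -0.992, 0.002], [0.003, -0.002, -1.0]]
force: [-1.0, 0.8, 0.0]
gripper_width: -0.002
```

send_rows(moves=[0.106,-0.8,0,0,0,0,1,0.106,-0.8,0,0,0,0,1,0.106,-0.8,0,0,0,0,1,0.106,-0.8,0,0,0,0,1,0.106,-0.8,0,0,0,0,1])

```text
time: 14.0
tool_pos: [0.5262, -0.1966, 0.098]
ee_rot: [[0.993, 0.119, 0.004], [0.119, -0.993, 0.002], [0.004, -0.001, -1.0]]
force: [-0.0, 0.2, 0.1]
gripper_width: 0.002
```

```bash
python3 face.py
```

```text
face at y -0.145 x -0.0092 2147
face at y -0.175 x -0.0333 2216
tcp [-0.0398 -0.1694  0.098 ] force [ 0.57 -0.18  0.02] 14.05
```

send_rows(moves=[0.045,0.02,0,0,0,0,1,0.07,0.024,0,0,0,0,1,0.083,0.026,0,0,0,0,1,0.09,0.027,0,0,0,0,1])

```text
time: 14.45
tool_pos: [0.5446, -0.1888, 0.0979]
ee_rot: [[0.992, 0.122, 0.004], [0.122, -0.992, 0.002], [0.004, -0.001, -1.0]]
force: [-2.3, 0.8, 1.2]
gripper_width: -0.002
```

send_rows(moves=[0.005,0.0006,0,0,0,0,1,0.01,0.0013,0,0,0,0,1])

```text
time: 14.65
tool_pos: [0.5448, -0.1887, 0.0977]
ee_rot: [[0.993, 0.122, 0.001], [0.122, -0.993, 0.002], [0.001, -0.001, -1.0]]
force: [-8.2, -0.2, 5.9]
gripper_width: 0.0
```

send_rows(moves=[0.005,0.0006,0,0,0,0,1,0.01,0.0013,0,0,0,0,1])

```text
time: 14.85
tool_pos: [0.5449, -0.1887, 0.0974]
ee_rot: [[0.993, 0.122, -0.003], [0.122, -0.993, 0.002], [-0.003, -0.002, -1.0]]
force: [-9.5, 0.1, 6.4]
gripper_width: -0.002
```

```bash
python3 face.py
```

```text
face at y -0.145 x -0.0089 1919
face at y -0.175 x -0.0138 1962
tcp [-0.0205 -0.1655  0.0974] force [-8.55  0.67  5.86] 14.9
```

Right stopped too, at −9.5 mm, level with the left. Now building up to a steady 15 N on this end.

send_rows(moves=[0.006,0.0008,0.002,0,0,0,1,0.012,0.0015,0.005,0,0,0,1,0.013,0.0016,0.005,0,0,0,1,0.013,0.0016,0.005,0,0,0,1])

```text
time: 15.3
tool_pos: [0.5448, -0.1887, 0.0975]
ee_rot: [[0.993, 0.121, -0.008], [0.121, -0.993, 0.002], [-0.008, -0.003, -1.0]]
force: [-8.5, -1.5, 1.2]
gripper_width: 0.004
```

send_rows(moves=[0.016,0.002,0.003,0,0,0,1,0.02,0.0025,0.003,0,0,0,1,0.022,0.0028,0.003,0,0,0,1,0.022,0.0028,0.003,0,0,0,1])

```text
time: 15.7
tool_pos: [0.5448, -0.1886, 0.0974]
ee_rot: [[0.993, 0.12, -0.016], [0.12, -0.993, 0.002], [-0.016, -0.004, -1.0]]
force: [-17.1, -0.6, 10.3]
gripper_width: -0.0
```

send_rows(moves=[0.0195,0.0025,0.004,0,0,0,1,0.0195,0.0025,0.004,0,0,0,1,0.0195,0.0025,0.004,0,0,0,1,0.0195,0.0025,0.004,0,0,0,1,0.0195,0.0025,0.004,0,0,0,1])

```text
time: 16.2
tool_pos: [0.5446, -0.1887, 0.0975]
ee_rot: [[0.993, 0.118, -0.024], [0.118, -0.993, 0.002], [-0.023, -0.005, -1.0]]
force: [-14.3, -0.6, 7.3]
gripper_width: 0.005
```

send_rows(moves=[0.0205,0.0026,0.004,0,0,0,1,0.0205,0.0026,0.004,0,0,0,1,0.0205,0.0026,0.004,0,0,0,1,0.0205,0.0026,0.004,0,0,0,1,0.0205,0.0026,0.004,0,0,0,1,0.0205,0.0026,0.004,0,0,0,1,0.0205,0.0026,0.004,0,0,0,1,0.0205,0.0026,0.004,0,0,0,1,0.0205,0.0026,0.004,0,0,0,1,0.0205,0.0026,0.004,0,0,0,1,0.0205,0.0026,0.004,0,0,0,1,0.0205,0.0026,0.004,0,0,0,1,0.0205,0.0026,0.004,0,0,0,1,0.0205,0.0026,0.004,0,0,0,1,0.0205,0.0026,0.004,0,0,0,1])

```text
time: 17.7
tool_pos: [0.5445, -0.1886, 0.0976]
ee_rot: [[0.993, 0.117, -0.031], [0.117, -0.993, 0.003], [-0.031, -0.006, -1.0]]
force: [-15.3, -1.0, 8.0]
gripper_width: -0.004
```

```bash
python3 face.py;python3 face.py
```

```text
face at y -0.145 x -0.009 1923
face at y -0.175 x -0.0136 1970
tcp [-0.0208 -0.1654  0.0976] force [-15.29   1.64   7.58] 17.75
face at y -0.145 x -0.0091 1916
face at y -0.175 x -0.0138 1980
tcp [-0.0208 -0.1654  0.0976] force [-14.4    1.35   8.19] 17.8
```

Held about 15 N for over 1.5 s with no movement. Back off, straighten up, cross to the left and check that end.

send_rows(moves=[-0.15,-0.02,0,0.0025,-0.0196,0.003,1,-0.2,0.38,0.03,0.0025,-0.0196,0.003,1,-0.256,0.8,0.03,0.0025,-0.0196,0.003,1,-0.256,0.8,0.03,0.0025,-0.0196,0.003,1,-0.256,0.8,0.03,0.0025,-0.0196,0.003,1])

```text
time: 18.3
tool_pos: [0.4934, -0.0227, 0.1042]
ee_rot: [[0.992, 0.128, 0.001], [0.128, -0.992, 0.009], [0.002, -0.009, -1.0]]
force: [0.6, 0.0, -0.2]
gripper_width: -0.001
```

send_rows(moves=[-0.106,0.8,0,0,0,0,1,-0.106,0.8,0,0,0,0,1,-0.106,0.8,0,0,0,0,1,-0.106,0.8,0,0,0,0,1,-0.106,0.8,0,0,0,0,1])

```text
time: 18.8
tool_pos: [0.4723, 0.1406, 0.1044]
ee_rot: [[0.991, 0.134, 0.003], [0.133, -0.991, 0.011], [0.004, -0.01, -1.0]]
force: [-1.1, -0.8, 1.0]
gripper_width: -0.004
```

```bash
python3 face.py
```

```text
face at y 0.145 x -0.0092 2081
face at y 0.175 x -0.0399 2171
tcp [-0.0504  0.1682  0.1043] force [-0.32 -1.26 -1.13] 18.85
```

send_rows(moves=[0,0,0.43,0,0,0,1,0,0,0.43,0,0,0,1,0.95,-0.07,0.43,0,0,0,1,0.95,-0.07,0.43,0,0,0,1,0.95,-0.07,0.43,0,0,0,1,0.95,-0.07,0.43,0,0,0,1,0.95,-0.07,0.43,0,0,0,1])

```text
time: 19.55
tool_pos: [0.6674, 0.1194, 0.1889]
ee_rot: [[0.992, 0.125, 0.004], [0.125, -0.992, 0.008], [0.005, -0.007, -1.0]]
force: [-0.1, -0.1, 0.6]
gripper_width: -0.0
```

```bash
python3 - <<'E'
from h import *
s=snapshot("top");cv2.imwrite("pics/t3.png",cv2.resize(s["color"][145:215,255:345],None,fx=6,fy=6,interpolation=2))
s=snapshot("wrist");cv2.imwrite("pics/w3.png",s["color"])
print(fr(np.array(get_state()["tool_pos"])))
z=s["z_map"];V=np.linalg.inv(s["view"])
v,u=np.mgrid[0:400,0:640];c=np.stack([(u-s["cx"])/s["fx"]*z,(v-s["cy"])/s["fy"]*z,z],-1)
w=c@V[:3,:3].T+V[:3,3];m=(abs(w[...,2]-.141)<.004)&(z>0);a=(w-O)@X;b=(w-O)@Y
m&=(a>.1)&(a<.22)&(b>.08)&(b<.19)
P=np.c_[a[m],b[m]].astype(np.float32);print(len(P)); r=cv2.minAreaRect(P*1000);print(r,cv2.boxPoints(r))
E
```

```text
[0.1366 0.127  0.1893]
2814
((153.5723876953125, 142.42922973632812), (61.946128845214844, 18.2293701171875), 83.96358489990234) [[141.2511  112.58641]
 [159.3794  110.66939]
 [165.89368 172.27205]
 [147.76538 174.18907]]
```

View pics/w3.png

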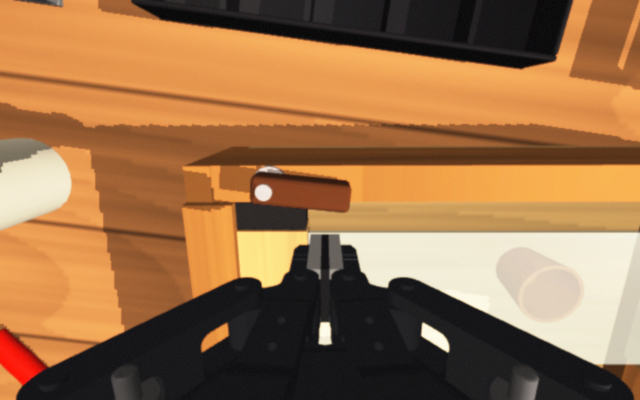

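The wrist view shows the button lying from the pivot screw at (263,193) to its tip at (350,195). By depth it is at 84°, with its pivot at frame (156,164) mm. I'll go beyond it and descend behind the bar.

send_rows(moves=[0.253,0.0075,0,0,0,0,1,0.253,0.0075,0,0,0,0,1,0.253,0.0075,-0.15,0,0,0,1,0.253,0.0075,-0.3,0,0,0,1,0.253,0.0075,-0.3,0,0,0,1])

```text
time: 20.15
tool_pos: [0.7104, 0.1215, 0.1253]
ee_rot: [[0.992, 0.127, -0.006], [0.127, -0.992, 0.007], [-0.005, -0.008, -1.0]]
force: [0.4, 0.7, -0.0]
gripper_width: 0.001
```

```bash
python3 - <<'E'
from h import *
g=get_state();t=np.array(g["tool_pos"]);print(fr(t),g["force"])
piv=np.array([.1558,.1643]);r=.036
for a in(1.4,1.2,1.0,.8,.6,.4,.2,.1,0,-.06):
    u=np.array([-np.cos(a),-np.sin(a)]);m=np.array([np.sin(a),-np.cos(a)])
    p=piv+r*u+m*(.009+.011*abs(np.sin(a))+.0145*np.cos(a))
    w=O+p[0]*X+p[1]*Y; print(a,p.round(4),((w-t)[:2]/.2).round(3))
E
```

```text
[0.1834 0.121  0.1253] [ 0.40239721  0.72302426 -0.04445958]
1.4 [0.1717 0.125 ] [-0.061  0.013]
1.2 [0.1656 0.1219] [-0.089 -0.007]
1.0 [0.1583 0.1199] [-0.124 -0.021]
0.8 [0.1501 0.1197] [-0.164 -0.028]
0.6 [0.1414 0.1215] [-0.208 -0.024]
0.4 [0.133  0.1257] [-0.253 -0.008]
0.2 [0.1256 0.1323] [-0.294  0.019]
0.1 [0.1224 0.1363] [-0.312  0.037]
0 [0.1198 0.1408] [-0.328  0.058]
-0.06 [0.1184 0.1424] [-0.336  0.065]
```

Raise about 3 mm and sweep the arc.

send_rows(moves=[-0.03,0.01,0.015,0,0,0,1,-0.061,0.013,0.015,0,0,0,1,-0.089,-0.007,0.015,0,0,0,1,-0.124,-0.021,0.015,0,0,0,1,-0.164,-0.028,0.015,0,0,0,1,-0.208,-0.024,0.015,0,0,0,1,-0.253,-0.008,0.015,0,0,0,1,-0.294,0.019,0.015,0,0,0,1,-0.312,0.037,0.015,0,0,0,1,-0.327,0.05,0.015,0,0,0,1,-0.329,0.055,0.015,0,0,0,1])

```text
time: 21.25
tool_pos: [0.6438, 0.1329, 0.128]
ee_rot: [[0.992, 0.128, -0.007], [0.128, -0.992, 0.007], [-0.006, -0.008, -1.0]]
force: [-0.0, -2.1, 1.7]
gripper_width: -0.001
```

```bash
cat > btn.py <<'E'
from h import *
s=snapshot("wrist");z=s["z_map"];V=np.linalg.inv(s["view"])
v,u=np.mgrid[0:400,0:640];c=np.stack([(u-s["cx"])/s["fx"]*z,(v-s["cy"])/s["fy"]*z,z],-1)
w=c@V[:3,:3].T+V[:3,3];a=(w-O)@X;b=(w-O)@Y
m=(abs(w[...,2]-.141)<.004)&(z>0)&(a>.07)&(a<.22)&(b>.1)&(b<.19)
r=cv2.minAreaRect(np.c_[a[m],b[m]].astype(np.float32)*1000);print(m.sum(),r,cv2.boxPoints(r).round(1).tolist())
cv2.imwrite("pics/w4.png",s["color"])
g=get_state();print(fr(np.array(g["tool_pos"])),g["force"].round(2),g["time"])
E
python3 btn.py
```

```text
5351 ((140.03070068359375, 160.05886840820312), (53.262977600097656, 46.34878158569336), 24.71396255493164) [[106.0999984741211, 170.0], [125.5, 127.9000015258789], [173.89999389648438, 150.10000610351562], [154.5, 192.1999969482422]]
[0.1189 0.1408 0.128 ] [ 0.15 -0.78  0.89] 21.3
```

View pics/w4.png

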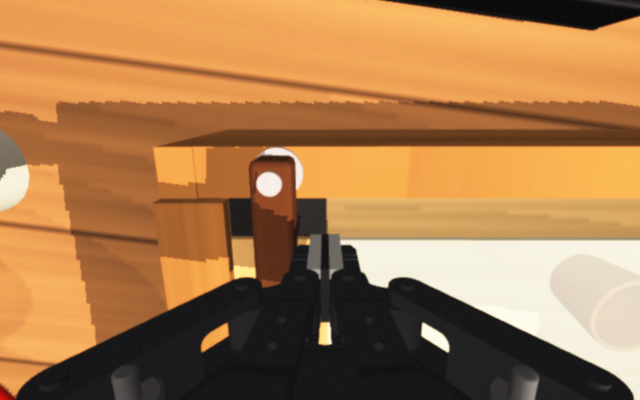

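The button now points nearly straight back (cols 250–297, pivot at (270,183)). Pressing it left until the hard end stop is felt.

send_rows(moves=[-0.001,0.008,0,0,0,0,1,-0.002,0.014,0,0,0,0,1])

```text
time: 21.5
tool_pos: [0.6438, 0.1333, 0.1279]
ee_rot: [[0.992, 0.126, -0.008], [0.126, -0.992, 0.004], [-0.007, -0.005, -1.0]]
force: [0.6, -8.5, 2.5]
gripper_width: -0.001
```

send_rows(moves=[-0.001,0.006,0,0,0,0,1,-0.002,0.012,0,0,0,0,1])

```text
time: 21.7
tool_pos: [0.6438, 0.1333, 0.1278]
ee_rot: [[0.992, 0.124, -0.008], [0.124, -0.992, 0.001], [-0.007, -0.002, -1.0]]
force: [0.1, -9.8, 3.7]
gripper_width: 0.002
```

The hard stop is felt: 9–10 N with no motion. Retreat right, then up and towards the robot, and check.

send_rows(moves=[0.005,-0.08,0,0,0,0,1,0.005,-0.08,0.25,0,0,0,1,0.005,-0.08,0.5,0,0,0,1,0.005,-0.08,0.7,0,0,0,1,-0.9,-0.5,0.8,0,0,0,1,-0.9,-0.5,0.8,0,0,0,1,-0.9,-0.5,0.8,0,0,0,1,-0.9,-0.5,0.8,0,0,0,1,-0.9,-0.5,0.8,0,0,0,1])

```text
time: 22.6
tool_pos: [0.4587, 0.0302, 0.2883]
ee_rot: [[0.993, 0.121, -0.009], [0.121, -0.993, 0.0], [-0.009, -0.002, -1.0]]
force: [1.0, -0.3, -0.4]
gripper_width: -0.0
```

```bash
python3 - <<'E'
from h import *
s=snapshot("top");cv2.imwrite("pics/t5.png",cv2.resize(s["color"][140:275,150:510],None,fx=2.2,fy=2.2,interpolation=2))
s=snapshot("wrist");cv2.imwrite("pics/w5.png",s["color"])
g=get_state();print(g["tool_pos"],g["force"].round(2),g["time"])
E
sed -i 's/pics\/w4/pics\/w6/' btn.py; python3 btn.py; python3 face.py
```

```text
[0.46323323 0.03270552 0.28845774] [ 0.32 -0.72  0.76] 22.7
0 ((0.0, 0.0), (0.0, 0.0), 0.0) [[0.0, 0.0], [0.0, 0.0], [0.0, 0.0], [0.0, 0.0]]
[-0.0721  0.0651  0.2882] [0.32 1.3  0.98] 22.75
face at y 0.145 x -0.0091 377
face at y -0.145 x -0.0096 377
face at y 0.175 x -0.0099 386
face at y -0.175 x -0.0081 383
tcp [-0.0717  0.0654  0.288 ] force [-0.54 -0.08  0.26] 22.8
```

View pics/t5.png

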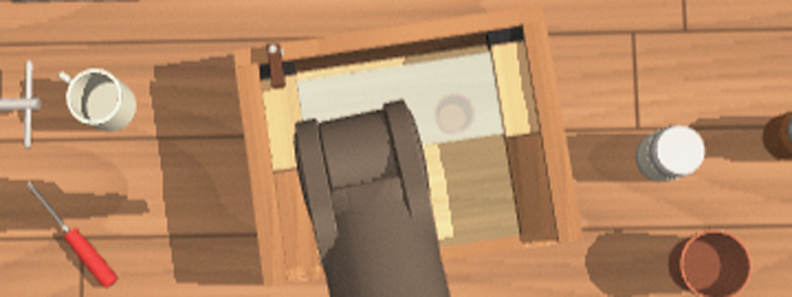

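View pics/w5.png

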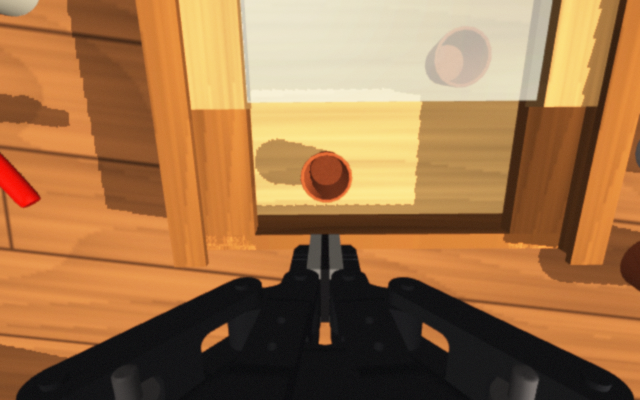

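The top view shows the button over the left stile, from (273,47) to (278,85). Both stiles are against the black stops, and the mug, tin, pots and screwdriver haven't moved. The wrist view shows both near faces level at row 107. Handing in.

```bash
python3 -c "
from cell import close_job;print(close_job())"
```

```text
the job is handed in; nothing more can be done
None
```

The cold frame's sash is shut and the turn-button is over it, pointing straight back towards the robot's side. I handed the job in at about 23 s, with the arm clear of everything.

- **Closing:** I pushed the two ends by turns with the shut fingertips, at 1–4 N. Both ends then stopped dead under about 10–12 N, at about −9.5 mm in the frame's axes.
- **Pressing home:** I held the right end at about 15 N along the grooves for over 1.5 s. The highest push I read was 17 N along the grooves, about 20 N counting the vertical part. Force was only read at the end of each move, so a brief peak in between could have gone unseen.
- **Button:** I swept it round from about 84° until it met its hard end stop, felt as 9–10 N with no movement.
- **Last checks:** Depth readings put both near faces level to within about 2 mm. The top picture showed the button over the left stile, and the mug, tin, pots and screwdriver looked unmoved; I didn't measure them.
- **Check that failed:** My depth-based measurement of the final button angle did not work. At the end stop the gripper was in view, and after retreating the button was out of the wrist camera's view. Its final angle therefore rests on the felt stop and the top picture.

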